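Stow the serving scoop in its carrier and latch the keeper bar

TASK

Pull the dark steel scoop out from under the low riser shelf, lay it flat on the white cutting board with its head on the board, and let go of it there. Then take it up again another way and lay it in the grey carrier with its head flat in the walled nest and its handle out through the slot, moving the keeper bar aside first if it is in the way; let go, and after that swing the keeper bar shut over the handle until it is fully home past its sprung ball. Leave the tubs, sauce pot, bottle, shaker, takeaway box and wooden spoon where they stand.

Things in the scene. Friction and masses are not known exactly. Their poses are not given: they have to be found in the camera images.
- scoop: serving scoop, 200 mm long. Dark steel open-topped head, 75 x 50 x 30 mm high, front wall only 12 mm high; black handle 125 mm long, 18 x 18 mm. Origin: underside of the head at the middle of its back wall; x from handle to head, z up. Head spans x 0..75 mm, handle x -125..0, 8..26 mm above the underside. About 0.18 kg. At first only the head sticks out from the riser shelf, to the robot
- scoop_head (a point): middle of the scoop's head: on its centre line 37.5 mm in front of the scoop's origin, 15 mm above the underside
- scoop_handle (a point): middle of the scoop's handle: 62.5 mm behind the scoop's origin, 17 mm above the underside
- riser: low aluminium shelf, fixed, 180 mm deep (x), 210 mm wide (y); top 58 mm, underside 46 mm above the table, side legs 8 mm thick. Origin: on the table under its middle; front edge at x = -90 mm. Stands left or right of the board, the carrier on the other side
- board: white plastic cutting board, fixed, 240 mm (x) by 260 mm (y), 12 mm thick; origin on the table under its middle, z up
- carrier: grey carrier, fixed; base plate x -120..105, y -100..100 mm, 12 mm thick. Walled nest for the scoop's head: inside x -6..81, y -30..30 mm, walls 30 mm high over the plate; its near wall (x -14..-6) has a slot 30 mm wide for the handle. Origin on the table, on the nest's centre line; x points along the stowed scoop from handle to head, z up
- cradle (a point): where the scoop's origin belongs when stowed: carrier's x = y = 0, on the base plate 12 mm above the table; same axes as the carrier (the scoop's x along it). There is 5 to 6 mm of play each way
- keeper_hinge (a point): on the vertical hinge axis of the keeper bar: carrier x = -90, y = +60 mm, 50 mm above the table
- keeper_knob (a point): middle of the upright round black knob on the keeper bar, 18 mm diameter, 36 mm high (56 to 92 mm above the table), 100 mm from the hinge axis; this point is 74 mm above the table
- keeper (a joint): angle of the steel keeper bar (131 x 14 mm, 44 to 56 mm above the table), rad: 0 = shut, lying over the handle along the carrier's -y from the hinge, at its stop; it grows as it opens (1.57: along the carrier's -x). Over the last 0.13 rad its round tip pushes a spring ball aside (5 N at the knob) and is held. Below about 0.9 it is in the handle's way; it may start so
- tub_a: lidded white soup tub, 90 mm across the lid, 100 mm high, stands behind the cutting board; origin at the centre of its underside; leave it alone
- tub_b: lidded white soup tub, 84 mm across, 90 mm high, on top of the riser shelf near its back; origin at the centre of its underside; leave it alone
- tub_c: the second such tub on the riser shelf (84 mm across, 90 mm high); origin at the centre of its underside; leave it alone
- sauce_pot: small white lidded sauce pot, 66 mm across, 55 mm high, standing on the far (+x) part of the cutting board; origin at the centre of its underside; leave it alone
- bottle: clear water bottle, 66 mm across, 200 mm high, standing behind the cutting board; origin at the centre of its underside; leave it alone
- shaker: aluminium shaker, 42 mm across, 75 mm high, standing between the robot and the cutting board; origin at the centre of its underside; leave it alone
- clamshell: white closed takeaway box, 156 x 206 x 65 mm, far right; origin at the centre of its underside; leave it alone
- spoon: wooden spoon, 200 mm long, lying far left; origin at the centre of its underside; leave it alone
There are look-alikes about, which are no part of the job. What is meant by the scoop is not green, and is the larger of those in its own colour.

How it is judged (in metres and radians):
On the way, in this order (a step that is already met when the one before it is completed fails the run):
1. the scoop lies flat on the cutting board, its head over the board, let go and at rest (x of scoop_head in the frame of board between -0.12 and 0.12 m and y of scoop_head in the frame of board between -0.13 and 0.13 m and z of scoop in the frame of board between 0.007 and 0.018 m and angle between scoop's own z axis and vertical below 0.1 rad and contact force between the fingers and scoop below 0.1 N and linear speed of scoop below 0.02 m/s), for 0.2 s.
2. the scoop lies in the carrier, head down in the nest and handle through the slot, let go, with the keeper bar still open (x of scoop in the frame of cradle between -0.009 and 0.009 m and y of scoop in the frame of cradle between -0.009 and 0.009 m and z of scoop in the frame of cradle between -0.004 and 0.006 m and angle between scoop's own z axis and vertical below 0.1 rad and x of scoop_head in the frame of cradle above 0.02 m and contact force between the fingers and scoop below 0.1 N and linear speed of scoop below 0.02 m/s and value of joint keeper above 0.3 rad), for 0.2 s.
3. the keeper bar is shut past its spring ball (value of joint keeper below 0.03 rad), for 0.2 s.
At the end, for the whole second after the job is handed in: The scoop lies in the carrier's nest, head at the nest's end: its origin within 9 mm of the cradle point along and across, its underside within 6 mm of the base plate, tilted less than 0.1 rad, at rest and released; the keeper bar is shut over the handle, its angle under 0.03 rad (x of scoop in the frame of cradle between -0.009 and 0.009 m and y of scoop in the frame of cradle between -0.009 and 0.009 m and z of scoop in the frame of cradle between -0.004 and 0.006 m and angle between scoop's own z axis and vertical below 0.1 rad and x of scoop_head in the frame of cradle above 0.02 m and contact force between the fingers and scoop below 0.1 N and linear speed of scoop below 0.02 m/s and value of joint keeper below 0.03 rad); the robot touches nothing.
It fails at once if a soup tub or the sauce pot is pushed more than 30 mm from its place (distance of any of tub_a, tub_b, tub_c, sauce_pot from where it was at the start of the episode above 0.03 m).
It fails at once if the bottle, shaker, takeaway box or wooden spoon is pushed more than 30 mm from its place (distance of any of bottle, shaker, clamshell, spoon from where it was at the start of the episode above 0.03 m).
It also fails if it takes over 72 s, if anything falls off the work surface, if the arm or the gripper's body presses on something with over 40 N, if the wrist force passes 120 N, or if a joint passes its speed limit or range.

ROBOT

A 6-joint arm with a two-finger parallel gripper is mounted at the origin on the work surface. World frame = base frame: x ahead of the robot, y to its left, z up, the work surface at z = 0. Lengths are in m, angles in degrees, forces in N, time in s.
With the tool pointing down it reaches from about 0.375 to 0.9 m from the base axis. Payload 3.1 kg.
Tool frame: the origin (TCP) lies at the very end of the fingers, on their centre line; the grasp point (between the pads) lies 19 mm behind it (bot.tcp_to_grasp is the distance from the TCP to the grasp point, in m); z points along the fingers, y is the direction in which the jaws open and shut (so a half turn about z gives the same grasp; the last joint's range is limited). The gripper opens to 87 mm and grips with 3 to 60 N. Pads are 19 mm wide; open, the fingers measure 117 mm over their backs; the gripper's body (75 mm by 190 mm) begins 51 mm behind the grasp point.
Start: joints at [-76.633, 30.224, 82.088, -0, 67.689, -10.227], TCP at [0.25, -0.573, 0.198] pointing down, gripper open.
Joint ranges: [-176.69, 176.69], [-43.24, 126.21], [12.49, 139.97], [-82, 262], [0, 151.66], [-163.58, 163.58]. Speed limits (degrees/s): [159.86, 159.86, 180, 180, 180, 180].

INTERFACE

Orientations are given as a 3x3 rotation matrix whose columns are the frame's x, y, z axes.
In Python, from rig import telemetry, eyes, order, bot gives the robot as it stands. The module is installed in compiled form; this text tells all that it offers.
- The arm moves only by the tool servo_tool, never from a script. Its argument "targets" is a list of rows, each a list of 2 entries, a list of its own where there are three numbers: the shift along the tool's x, y, z in m, then the turn, a rotation vector about the tool's x, y, z in rad. In form: [[[tx, ty, tz], [wx, wy, wz]], ...]. A call has 1 to 12 rows; each row is the pose to reach, as a shift and turn from the pose commanded when the call began, along the tool's axes at that moment; what a row does not reach only later rows make up. A row lasts 1/8 s, in which the tool goes at most 62.5 mm and 10.7 degrees, less where a joint would pass 70% of its speed; a pose out of reach is approached as far as the arm can. A call with a gripper value outside its range is refused whole. "gripper" is the finger opening in m, from 0 to 0.087, set as the call begins (left out, the last holds). The fingers move at their own pace and stop on an object; the grip force is fixed at half the most. Time passes only in rows, so rows that repeat a pose let the fingers close. It gives the time, the measured TCP pose, the force and the opening at its end, in the units of the state.
- telemetry.read_state(): the state, without advancing time (a new reading comes with each control period).
- eyes.capture(name): name is "scene" or "top" or "wrist"; returns a dict with "pixels" (400x640x3 uint8, blue, green, red), "intrinsics" (3x3 intrinsics, pixels), "extrinsics" (4x4, takes a point from camera to world coordinates); the wrist camera has in their place "T_tool_cam" (4x4, takes a point from camera to tool coordinates, whose origin is the TCP and whose axes are the flange's). Camera axes: x right, y down, z forward; pixel columns grow to the right and rows downward; lengths in m; the calibration is good to about 2 mm. The wrist camera is an equidistant fisheye: a pixel r from the principal point sees the ray r / f radians off the axis. A picture is of the moment at which its call begins: read the wrist's pose just before it. There is no depth.
- order.hand_in(): hands the job in, once; it reports no verdict.
The state is a dict: "time_s": time; "joint_positions": joint angles; "qvel": joint speeds; "tau": joint torques, N m; "position": TCP position; "tcp_rot": TCP orientation; "force": force on the tool from outside, world axes, zero at the start; "moment": the same for the moment, N m; "opening": opening from 0.0 (shut) to 1.0 (fully open).
Only numpy, scipy, OpenCV 4.12 (cv2) and the standard library are available. Lean on these libraries where they do the work, as an engineer would, in place of code of your own. Each camera call takes 0.05 s, during which the arm holds its last target. There are 200 camera calls.

## Working session

There is one attempt and no reset: what is moved stays moved. The work goes in short steps, Python scripts to look and compute and a tool call to move; the robot and the scene stay as the last step left them, time stands still between calls to the robot, and variables do not carry over. Pictures are saved under pics/ and viewed, about 8 in all and at most 12, crops included, and the job is handed in when it is done.

Besides the shell and the picture viewer there is one more tool, called after "Emit:" as name(argument=value, ...), one argument or row to a line, values as JSON. servo_tool: Moves the arm, as the interface text tells. Its arguments: {"type":"object","properties":{"targets":{"type":"array","items":{"type":"array"}},"gripper":{"type":"number"}},"required":["targets"]}

```bash
mkdir -p pics; python3 - <<'E'
from rig import telemetry, eyes, order, bot
import cv2,numpy as np,pickle
s=telemetry.read_state();print({k:np.round(v,3).tolist() for k,v in s.items()})
D={}
for n in("scene","top"):
    c=eyes.capture(n);D[n]=c;cv2.imwrite(f"pics/{n}0.png",c["pixels"]);print(n,np.round(c["intrinsics"],2).tolist(),np.round(c["extrinsics"],4).tolist())
pickle.dump(D,open("cal.pkl","wb"))
E
```

```text
{'time_s': 0.0, 'joint_positions': [-76.634, 30.278, 82.156, -0.0, 67.689, -10.229], 'qvel': [-0.018, -0.173, -0.035, -0.023, -0.109, 0.134], 'tau': [-0.001, -44.005, -17.659, 0.063, 0.058, -0.0], 'position': [0.25, -0.572, 0.197], 'tcp_rot': [[0.916, 0.4, -0.0], [0.4, -0.916, 0.002], [0.0, -0.002, -1.0]], 'force': [0.778, -1.005, 0.022], 'moment': [-0.032, -0.013, -0.049], 'opening': 0.997}
scene [[377.69, 0.0, 318.14], [0.0, 377.69, 202.51], [0.0, 0.0, 1.0]] [[-0.6547, 0.467, -0.5944, 1.2581], [0.7557, 0.4208, -0.5018, 0.6034], [0.0158, -0.7777, -0.6284, 0.8389], [0.0, 0.0, 0.0, 1.0]]
top [[448.97, 0.0, 317.61], [0.0, 448.97, 203.1], [0.0, 0.0, 1.0]] [[0.0055, -0.9962, 0.0867, 0.3522], [-1.0, -0.0057, -0.0028, 0.0007], [0.0033, -0.0867, -0.9962, 1.7815], [0.0, 0.0, 0.0, 1.0]]
```

View pics/top0.png

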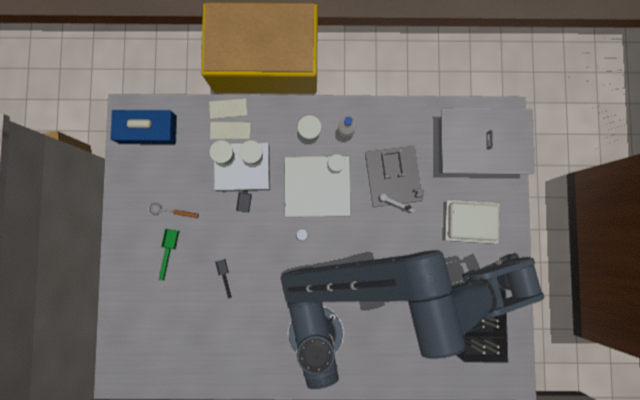

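View pics/scene0.png

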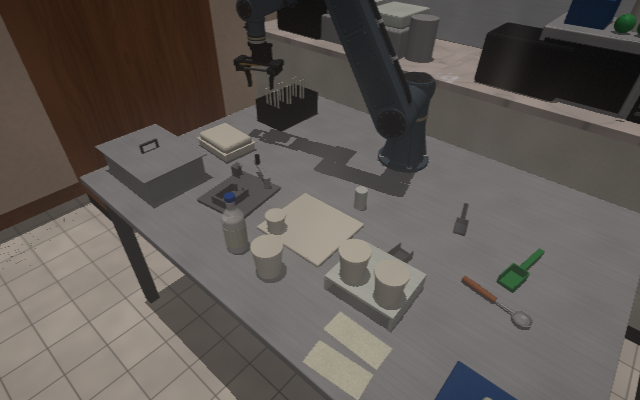

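Candidates for the scoop in the top picture are the dark head at the riser's front edge (244,202), a smaller dark scoop (222,267) and a green scoop (170,240). By the description I choose (244,202). The carrier is at (393,177) with its keeper knob near (412,208) or (385,200). I'll check both in one close crop.

```bash
cat > u.py <<'E'
import numpy as np,cv2,pickle
D=pickle.load(open("cal.pkl","rb"))
def ray(n,u,v,z):
    K=D[n]["intrinsics"];T=D[n]["extrinsics"]
    d=T[:3,:3]@np.linalg.solve(K,[u,v,1]);o=T[:3,3];return o+d*(z-o[2])/d[2]
def proj(n,p):
    K=D[n]["intrinsics"];T=D[n]["extrinsics"]
    c=T[:3,:3].T@(np.array(p)-T[:3,3]);q=K@c;return q[:2]/q[2]
E
python3 - <<'E'
from u import *
im=D["top"]["pixels"]
a=cv2.resize(im[135:225,205:285],None,fx=5,fy=5,interpolation=cv2.INTER_CUBIC)
b=cv2.resize(im[135:225,355:435],None,fx=5,fy=5,interpolation=cv2.INTER_CUBIC)
cv2.imwrite("pics/crop.png",np.hstack([a,b]))
for n,u,v,z in[("head",244,202,.02),("boardTL",285,157,.012),("boardBR",350,215,.012),("boardBL",285,217,.012),("shaker",302,235,.075),("pot",335,163,.055)]:print(n,ray("top",u,v,z).round(3))
E
```

```text
head [0.508 0.286 0.02 ]
boardTL [0.69  0.127 0.012]
boardBR [ 0.46  -0.132  0.012]
boardBL [0.45  0.124 0.012]
shaker [0.379 0.054 0.075]
pot [ 0.66  -0.071  0.055]
```

View pics/crop.png

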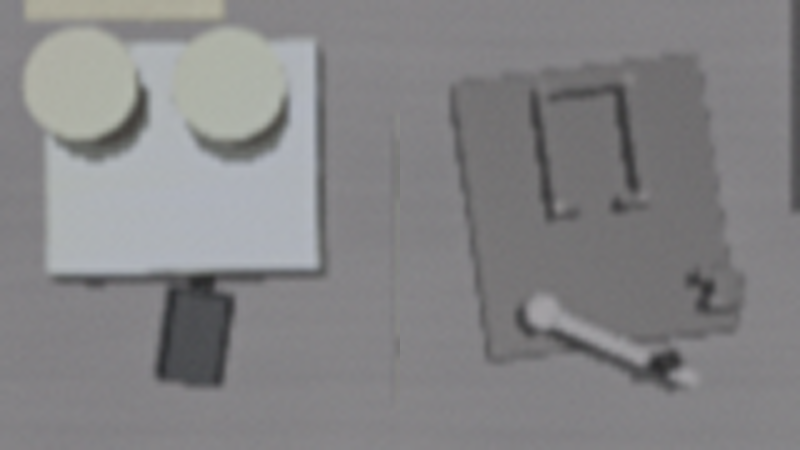

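The left crop shows the large dark scoop head sticking out of the riser, with corners (170,285), (235,293), (222,386) and (157,379) and the handle going up under the shelf. The right crop shows the carrier with its nest away from the robot. The keeper hinge is at (542,312) and the knob at (663,362), so the bar is only about 0.5 rad open and in the way.

```bash
cat >> u.py <<'E'
def rd(v): return np.round(v,4).tolist()
def yaw(y): c,s=np.cos(y),np.sin(y);return np.array([[c,-s],[s,c]])
E
python3 - <<'E'
from u import *
from scipy.optimize import least_squares
def px(c,off): return (np.array(c)+.5)/5-.5+np.array(off)
# carrier: plate corners at z=.012  TL(x105,y100) TR(105,-100) BR(-120,-100) BL(-120,100)
img=[px((c[0]-400,c[1]),(355,135)) for c in[(450,88),(697,55),(742,325),(492,360),(542,312)]]
mod=[(.105,.1,.012),(.105,-.1,.012),(-.12,-.1,.012),(-.12,.1,.012),(-.09,.06,.056)]
def f(p): return np.concatenate([proj("top",[*(yaw(p[2])@m[:2]+p[:2]),m[2]])-i for m,i in zip(mod,img)])
r=least_squares(f,[.57,-.3,0]);print("carrier",r.x,np.degrees(r.x[2]),r.fun.round(1))
C=r.x
h=yaw(C[2])@[-.09,.06]+C[:2]
k=ray("top",*px((663-400,362),(355,135)),.085)[:2]
tip=ray("top",*px((690-400,377),(355,135)),.05)[:2]
for q in(k,tip):
    d=yaw(-C[2])@(q-h);print("hinge",h,"pt",q,"r",np.hypot(*d),"theta",np.arctan2(-d[0],-d[1]))
# scoop head: back corners z .03, front wall z .012
img=[px(c,(205,135)) for c in[(170,285),(235,293),(222,386),(157,379)]]
m2=[(0,-.025,.03),(0,.025,.03),(.075,.025,.012),(.075,-.025,.012)]
best=None
def g(p): return np.concatenate([proj("top",[*(yaw(p[2])@m[:2]+p[:2]),m[2]])-i for m,i in zip(m2,img)])
r=least_squares(g,[.54,.28,3.1]);print("scoop",r.x,np.degrees(r.x[2]),r.fun.round(1),"head",yaw(r.x[2])@[.0375,0]+r.x[:2])
# riser front corners z=.058
for c in[(47,272),(325,270)]:print("riser front",ray("top",*px(c,(205,135)),.058))
E
```

```text
carrier [ 0.62448686 -0.30476367  0.14387334] 8.243334954193164 [-0.1 -0.6 -0.1 -0.8 -0.2  0.6 -0.1  0.6  0.4  0.2]
hinge [ 0.52681408 -0.25828756] pt [ 0.48700054 -0.34392297] r 0.09443802915104912 theta 0.5790645153320386
hinge [ 0.52681408 -0.25828756] pt [ 0.47825802 -0.37180101] r 0.12346252511035395 theta 0.5480760495212142
scoop [0.54610887 0.28088071 2.99796558] 171.7707751146099 [ 0.1 -0.4 -0.3 -0.1 -0.1  0.5  0.4  0. ] head [0.50899499 0.28624823]
riser front [0.55458134 0.39620295 0.058     ]
riser front [0.55739516 0.18163144 0.058     ]
```

```bash
cat >> u.py <<'E'
from scipy.spatial.transform import Rotation as Rn
def plan(*wps):
    from rig import telemetry
    s=telemetry.read_state();R=np.array(s["tcp_rot"]);p=np.array(s["position"])
    print("t",round(s["time_s"],2),"p",rd(p),"op",round(float(s["opening"])*.087,4),"F",np.round(s["force"],1))
    for x,y,z,yw in wps:
        a=np.radians(yw);c,sn=np.cos(a),np.sin(a)
        T=np.array([[c,sn,0],[sn,-c,0],[0,0,-1.]])
        w=Rn.from_matrix(R.T@T).as_rotvec();d=np.array([x,y,z])-p
        print([rd(R.T@d),rd(w)],"rows>=%.1f"%max(np.linalg.norm(d)/.0625,np.degrees(np.linalg.norm(w))/10.7))
CAR=np.array([.6245,-.3048,.1439])
def knob(th,z,r=.1):
    h=yaw(CAR[2])@[-.09,.06]+CAR[:2]; q=h+yaw(CAR[2])@[-r*np.sin(th),-r*np.cos(th)]
    return (*q,z,np.degrees(CAR[2])+90-np.degrees(th))
E
python3 -c "
from u import *
plan(knob(.56,.13),knob(.56,.063),knob(.8,.063),knob(1.05,.063),knob(1.3,.063),knob(1.3,.13))"
```

```text
t 0.1 p [0.25, -0.572, 0.1972] op 0.087 F [ 0.2 -0.9 -0.9]
[[0.3056, -0.1089, 0.0675], [-0.0017, -0.001, -0.7429]] rows>=5.3
[[0.3056, -0.1088, 0.1345], [-0.0017, -0.001, -0.7429]] rows>=5.6
[[0.2916, -0.1282, 0.1345], [-0.0018, -0.0008, -0.5029]] rows>=5.5
[[0.2824, -0.1514, 0.1346], [-0.0019, -0.0005, -0.2529]] rows>=5.6
[[0.2792, -0.1761, 0.1346], [-0.0019, -0.0003, -0.0029]] rows>=5.7
[[0.2792, -0.1763, 0.0676], [-0.0019, -0.0003, -0.0029]] rows>=5.4
```

Emit:
servo_tool(
  targets=[
    [[0.306,-0.109,0.067],[-0.002,-0.001,-0.743]],
    [[0.306,-0.109,0.067],[-0.002,-0.001,-0.743]],
    [[0.306,-0.109,0.067],[-0.002,-0.001,-0.743]],
    [[0.306,-0.109,0.067],[-0.002,-0.001,-0.743]],
    [[0.306,-0.109,0.067],[-0.002,-0.001,-0.743]],
    [[0.306,-0.109,0.067],[-0.002,-0.001,-0.743]],
    [[0.306,-0.109,0.067],[-0.002,-0.001,-0.743]],
    [[0.306,-0.109,0.067],[-0.002,-0.001,-0.743]],
  ],
  gripper=0.045,
)

```text
time_s: 1.1
position: [0.4862, -0.3518, 0.1313]
tcp_rot: [[0.405, 0.914, 0.001], [0.914, -0.405, -0.003], [-0.002, 0.002, -1.0]]
force: [-0.5, -0.3, -0.3]
opening: 0.511
```

```bash
python3 - <<'E'
from u import *
from rig import eyes
plan(knob(.56,.13),knob(.56,.063),knob(.8,.063),knob(1.05,.063),knob(1.3,.063),knob(1.38,.063),knob(1.3,.13))
w=eyes.capture("wrist");print(np.round(w["intrinsics"],1).tolist(),rd(w["T_tool_cam"]))
cv2.imwrite("pics/w1.png",w["pixels"])
E
```

```text
t 1.1 p [0.4862, -0.3518, 0.1313] op 0.0444 F [-0.5 -0.3 -0.3]
[[0.0019, -0.0006, 0.0013], [0.0017, 0.0025, -0.0011]] rows>=0.0
[[0.0021, -0.0007, 0.0683], [0.0017, 0.0025, -0.0011]] rows>=1.1
[[0.0049, -0.0245, 0.0682], [0.002, 0.0023, 0.2389]] rows>=1.3
[[0.0138, -0.0478, 0.0682], [0.0023, 0.002, 0.4889]] rows>=2.6
[[0.0281, -0.0682, 0.0681], [0.0025, 0.0017, 0.7389]] rows>=4.0
[[0.0338, -0.0739, 0.0681], [0.0026, 0.0016, 0.8189]] rows>=4.4
[[0.028, -0.0681, 0.0011], [0.0025, 0.0017, 0.7389]] rows>=4.0
[[309.7, 0.0, 321.4], [0.0, 309.7, 198.7], [0.0, 0.0, 1.0]] [[0.0002, -0.9605, -0.2782, 0.0759], [1.0, 0.0004, -0.0007, -0.001], [0.0008, -0.2782, 0.9605, -0.1867], [0.0, 0.0, 0.0, 1.0]]
```

View pics/w1.png

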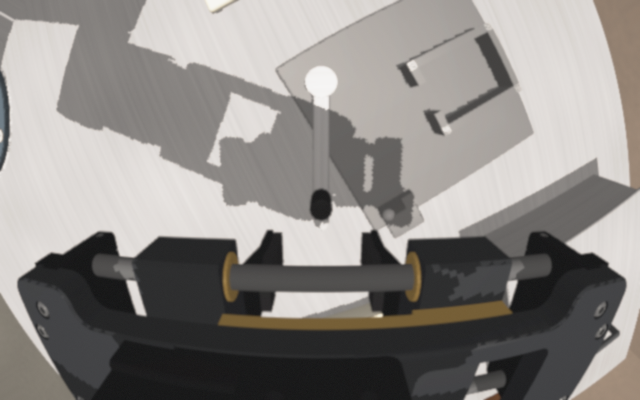

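The wrist view shows the knob at (321,205), centred between the fingers as predicted, with the hinge at (321,82). The estimate holds, so I'll descend and swing.

Emit:
servo_tool(
  targets=[
    [[0.002,0,0.04],[0.002,0.002,0]],
    [[0.002,0,0.068],[0.002,0.002,0]],
    [[0.002,0,0.068],[0.002,0.002,0]],
    [[0.003,-0.013,0.068],[0.002,0.002,0.12]],
    [[0.005,-0.025,0.068],[0.002,0.002,0.24]],
    [[0.009,-0.036,0.068],[0.002,0.002,0.36]],
    [[0.014,-0.048,0.068],[0.002,0.002,0.49]],
    [[0.021,-0.058,0.068],[0.002,0.002,0.61]],
    [[0.028,-0.068,0.068],[0.002,0.002,0.74]],
    [[0.036,-0.076,0.068],[0.002,0.002,0.85]],
    [[0.036,-0.076,0.068],[0.002,0.002,0.85]],
  ],
)

```text
time_s: 2.52
position: [0.4321, -0.2877, 0.0644]
tcp_rot: [[0.954, 0.301, 0.002], [0.301, -0.954, -0.001], [0.002, 0.002, -1.0]]
force: [0.1, -0.4, -0.1]
opening: 0.513
```

```bash
python3 -c "
from u import *
plan((*knob(1.3,.2)[:3],23),(.509,.2862,.2,171.8),(.509,.2862,.05,171.8))"
```

```text
t 2.52 p [0.4321, -0.2877, 0.0644] op 0.0447 F [ 0.1 -0.4 -0.1]
[[0.0001, 0.0116, -0.1356], [0.0016, -0.0018, -0.0961]] rows>=2.2
[[0.2461, -0.524, -0.136], [0.003, 0.0015, -2.6932]] rows>=14.4
[[0.2458, -0.5243, 0.014], [0.003, 0.0015, -2.6932]] rows>=14.4
```

Emit:
servo_tool(
  targets=[
    [[0,0,-0.06],[0,0,0]],
    [[0.005,-0.01,-0.12],[0.002,0,-0.15]],
    [[0.246,-0.524,-0.136],[0.003,0.001,-2.693]],
    [[0.246,-0.524,-0.136],[0.003,0.001,-2.693]],
    [[0.246,-0.524,-0.136],[0.003,0.001,-2.693]],
    [[0.246,-0.524,-0.136],[0.003,0.001,-2.693]],
    [[0.246,-0.524,-0.136],[0.003,0.001,-2.693]],
    [[0.246,-0.524,-0.136],[0.003,0.001,-2.693]],
    [[0.246,-0.524,-0.136],[0.003,0.001,-2.693]],
    [[0.246,-0.524,-0.136],[0.003,0.001,-2.693]],
    [[0.246,-0.524,-0.136],[0.003,0.001,-2.693]],
    [[0.246,-0.524,-0.136],[0.003,0.001,-2.693]],
  ],
  gripper=0.087,
)

```text
time_s: 4.03
position: [0.5109, 0.2908, 0.2007]
tcp_rot: [[-0.697, 0.717, 0.003], [0.717, 0.697, 0.004], [0.001, 0.005, -1.0]]
force: [-0.0, 0.0, 0.0]
opening: 1.002
```

```bash
python3 -c "
from u import *
plan((.509,.2862,.15,171.8),(.509,.2862,.05,171.8))"
```

```text
t 4.03 p [0.5109, 0.2908, 0.2007] op 0.0872 F [-0.  0.  0.]
[[-0.002, -0.0048, 0.0507], [0.0049, 0.0005, -0.656]] rows>=3.5
[[-0.0021, -0.0053, 0.1507], [0.0049, 0.0005, -0.656]] rows>=3.5
```

Emit:
servo_tool(
  targets=[
    [[-0.002,-0.005,0.05],[0.005,0,-0.656]],
    [[-0.002,-0.005,0.05],[0.005,0,-0.656]],
    [[-0.002,-0.005,0.05],[0.005,0,-0.656]],
    [[-0.002,-0.005,0.05],[0.005,0,-0.656]],
    [[-0.002,-0.005,0.05],[0.005,0,-0.656]],
  ],
)

```text
time_s: 4.65
position: [0.5082, 0.2817, 0.1502]
tcp_rot: [[-0.988, 0.156, -0.002], [0.156, 0.988, -0.002], [0.002, -0.002, -1.0]]
force: [-0.4, -0.3, 0.6]
opening: 1.001
```

```bash
cat >> u.py <<'E'
def wproj(w,s,P):
    R=np.array(s["tcp_rot"]);p=np.array(s["position"]);T=np.array(w["T_tool_cam"]);K=w["intrinsics"]
    q=R.T@(np.array(P)-p);c=T[:3,:3].T@(q-T[:3,3]);r=np.hypot(c[0],c[1]);a=np.arctan2(r,c[2])
    return np.array([K[0,2],K[1,2]])+K[0,0]*a*c[:2]/max(r,1e-9)
def wray(w,s,u,v,z):
    R=np.array(s["tcp_rot"]);p=np.array(s["position"]);T=np.array(w["T_tool_cam"]);K=w["intrinsics"]
    d=np.array([u-K[0,2],v-K[1,2]]);r=np.hypot(*d);a=r/K[0,0];c=np.array([*(d/max(r,1e-9)*np.sin(a)),np.cos(a)])
    o=R@T[:3,3]+p;g=R@T[:3,:3]@c;return o+g*(z-o[2])/g[2]
E
python3 - <<'E'
from u import *
from rig import eyes,telemetry
plan((.509,.2862,.05,171.8),(.509,.2862,.004,171.8))
s=telemetry.read_state();w=eyes.capture("wrist");im=w["pixels"].copy()
Y=yaw(2.998)
for m in[(0,-.025,.03),(0,.025,.03),(.075,.025,.012),(.075,-.025,.012)]:
    q=wproj(w,s,[*(Y@m[:2]+[.5461,.2809]),m[2]]);cv2.circle(im,tuple(int(x) for x in q.round()),3,(0,0,255),1);print(q.round(0))
cv2.imwrite("pics/w2.png",im[60:,100:540])
E
```

```text
t 4.65 p [0.5082, 0.2817, 0.1502] op 0.0871 F [-0.4 -0.3  0.6]
[[-0.0002, 0.0048, 0.1002], [-0.0022, -0.0016, -0.0132]] rows>=1.6
[[-0.0003, 0.0049, 0.1462], [-0.0022, -0.0016, -0.0132]] rows>=2.3
[350. 223.]
[303. 223.]
[302. 150.]
[349. 150.]
```

View pics/w2.png

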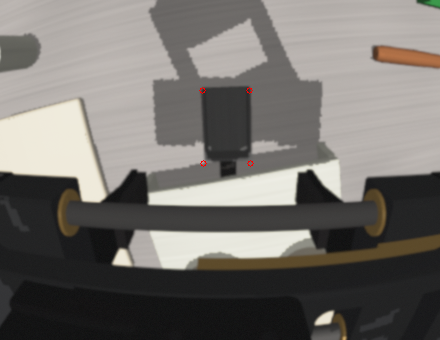

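The head sits under the markers, with corners around (203,88) and (251,88) and its back wall at row 158. The estimate is within about 3 mm, so I'll go down and grip.

Emit:
servo_tool(
  targets=[
    [[0,0.005,0.06],[-0.002,-0.002,-0.013]],
    [[0,0.005,0.11],[-0.002,-0.002,-0.013]],
    [[0,0.005,0.14],[-0.002,-0.002,-0.013]],
    [[0,0.005,0.146],[-0.002,-0.002,-0.013]],
    [[0,0.005,0.146],[-0.002,-0.002,-0.013]],
  ],
)

```text
time_s: 5.32
position: [0.508, 0.2866, 0.0039]
tcp_rot: [[-0.99, 0.143, -0.0], [0.143, 0.99, -0.0], [0.0, -0.001, -1.0]]
force: [0.6, -0.3, -0.2]
opening: 0.999
```

Emit:
servo_tool(
  targets=[
    [[0,0,0],[0,0,0]],
    [[0,0,0],[0,0,0]],
    [[0,0,0],[0,0,0]],
    [[0,0,0],[0,0,0]],
    [[0,0,-0.003],[0,0,0]],
    [[0,0,-0.006],[0,0,0]],
    [[0,0,-0.006],[0,0,0]],
  ],
  gripper=0.04,
)

```text
time_s: 6.2
position: [0.5073, 0.2866, 0.0095]
tcp_rot: [[-0.99, 0.142, -0.001], [0.142, 0.99, -0.001], [0.001, -0.001, -1.0]]
force: [0.8, 0.3, -0.6]
opening: 0.55
```

Emit:
servo_tool(
  targets=[
    [[0.03,0,0],[0,0,0]],
    [[0.06,0,0],[0,0,0]],
    [[0.09,0,0],[0,0,0]],
    [[0.12,0,0],[0,0,0]],
    [[0.145,0,0],[0,0,0]],
    [[0.15,0,-0.04],[0,0,0]],
    [[0.15,0,-0.09],[0,0,0]],
    [[0.15,0,-0.09],[0,0,0]],
  ],
)

```text
time_s: 7.2
position: [0.3616, 0.3095, 0.1028]
tcp_rot: [[-0.99, 0.142, 0.007], [0.142, 0.99, 0.003], [-0.006, 0.004, -1.0]]
force: [1.3, -0.3, -0.7]
opening: 0.459
```

```bash
python3 - <<'E'
from u import *
from rig import eyes,telemetry
plan((.45,.2,.14,90),(.5975,.03,.14,0))
c=eyes.capture("scene")["pixels"]
cv2.imwrite("pics/s2.png",cv2.resize(c[130:330,340:600],None,fx=2.5,fy=2.5,interpolation=cv2.INTER_CUBIC))
E
```

```text
t 7.2 p [0.3616, 0.3095, 0.1028] op 0.04 F [ 1.3 -0.3 -0.7]
[[-0.1033, -0.0957, -0.037], [0.0077, 0.0019, 1.4284]] rows>=7.6
[[-0.2734, -0.2431, -0.0366], [0.0094, -0.0057, 2.9992]] rows>=16.1
```

View pics/s2.png

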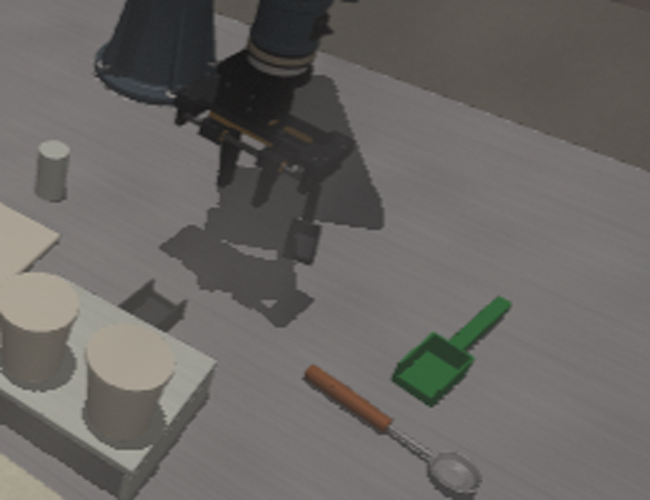

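The jaws closed past the head to 40 mm and the head stayed at the riser (crop pixel 150,305). The grip slipped, most likely because the fingers had barely met it when I pulled. I'll find the head again.

```bash
python3 - <<'E'
from u import *
from rig import eyes
c=eyes.capture("top")["pixels"]
x,y,W,H=205,165,80,90
a=[cv2.resize(i[y:y+H,x:x+W],None,fx=5,fy=5,interpolation=cv2.INTER_CUBIC) for i in(D["top"]["pixels"],c)]
cv2.imwrite("pics/t2.png",np.hstack(a))
E
```

```text
(no output)
```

View pics/t2.png

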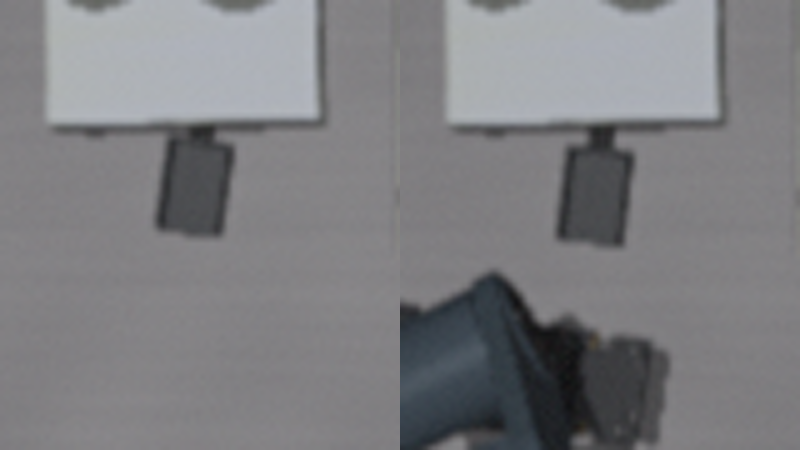

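The fingers dragged the head about 8 mm and then slipped. I'll re-measure its corners (570,147), (634,152), (622,246) and (556,240), then regrip with a shut command and a longer wait.

```bash
python3 - <<'E'
from u import *
from scipy.optimize import least_squares
m2=[(0,-.025,.03),(0,.025,.03),(.075,.025,.012),(.075,-.025,.012)]
for cs in([(170,135),(235,143),(222,236),(157,229)],[(170,145),(234,152),(222,246),(156,240)]):
    img=[(np.array(c)+.5)/5-.5+np.array([205,165]) for c in cs]
    g=lambda p: np.concatenate([proj("top",[*(yaw(p[2])@m[:2]+p[:2]),m[2]])-i for m,i in zip(m2,img)])
    r=least_squares(g,[.54,.28,3.1]);x=r.x;h=yaw(x[2])@[.0375,0]+x[:2];print(x,np.degrees(x[2]),h)
d=np.degrees(x[2])
plan((*h,.1,d),(*h,.003,d))
E
```

```text
[0.54610887 0.28088071 2.99796558] 171.7707751146099 [0.50899499 0.28624823]
[0.53824023 0.28133629 3.00388367] 172.10985645635333 [0.50109524 0.28648407]
t 7.3 p [0.3592, 0.3081, 0.1] op 0.0399 F [ 0.3  0.5 -1. ]
[[-0.1435, -0.0012, -0.0], [-0.0001, -0.0, -0.005]] rows>=2.3
[[-0.1435, -0.0012, 0.097], [-0.0001, -0.0, -0.005]] rows>=2.8
```

Emit:
servo_tool(
  targets=[
    [[-0.06,0,0],[0,0,0]],
    [[-0.12,-0.001,0],[0,0,-0.005]],
    [[-0.15,-0.001,0],[0,0,-0.005]],
    [[-0.15,-0.001,0],[0,0,-0.005]],
    [[-0.15,-0.001,0.05],[0,0,-0.005]],
    [[-0.15,-0.001,0.09],[0,0,-0.005]],
    [[-0.15,-0.001,0.097],[0,0,-0.005]],
    [[-0.15,-0.001,0.097],[0,0,-0.005]],
  ],
  gripper=0.087,
)

```text
time_s: 8.3
position: [0.5057, 0.2856, 0.002]
tcp_rot: [[-0.991, 0.137, -0.004], [0.137, 0.991, -0.001], [0.003, -0.002, -1.0]]
force: [-0.4, 0.5, -0.3]
opening: 0.998
```

Emit:
servo_tool(
  targets=[
    [[0,0,0],[0,0,0]],
    [[0,0,0],[0,0,0]],
    [[0,0,0],[0,0,0]],
    [[0,0,0],[0,0,0]],
    [[0,0,0],[0,0,0]],
    [[0,0,0],[0,0,0]],
    [[0,0,0],[0,0,0]],
    [[0,0,0],[0,0,0]],
    [[0,0,0],[0,0,0]],
    [[0,0,0],[0,0,0]],
  ],
  gripper=0.0,
)

```text
time_s: 9.55
position: [0.5073, 0.2856, 0.0026]
tcp_rot: [[-0.991, 0.137, -0.001], [0.137, 0.991, -0.001], [0.001, -0.001, -1.0]]
force: [-0.2, 0.9, 4.0]
opening: 0.564
```

Emit:
servo_tool(
  targets=[
    [[0,0,0],[0,0,0]],
    [[0,0,-0.004],[0,0,0]],
    [[0.01,0,-0.004],[0,0,0]],
    [[0.02,0,-0.004],[0,0,0]],
    [[0.02,0,-0.004],[0,0,0]],
  ],
)

```text
time_s: 10.18
position: [0.4851, 0.2882, 0.0059]
tcp_rot: [[-0.991, 0.136, -0.004], [0.136, 0.991, -0.002], [0.004, -0.002, -1.0]]
force: [-0.5, -0.1, -2.2]
opening: 0.561
```

Emit:
servo_tool(
  targets=[
    [[0.015,0,0],[0,0,0]],
    [[0.035,0,0],[0,0,0]],
    [[0.055,0,0],[0,0,0]],
    [[0.075,0,0],[0,0,0]],
    [[0.095,0,0],[0,0,0]],
    [[0.115,0,0],[0,0,0]],
    [[0.125,0,0],[0,0,0]],
    [[0.125,0,-0.03],[0,0,0]],
    [[0.125,0,-0.07],[0,0,0]],
    [[0.125,0,-0.1],[0,0,0]],
    [[0.125,0,-0.1],[0,0,0]],
  ],
)

```text
time_s: 11.55
position: [0.3654, 0.3066, 0.1085]
tcp_rot: [[-0.991, 0.137, 0.004], [0.137, 0.991, 0.002], [-0.004, 0.003, -1.0]]
force: [-0.5, 0.3, -1.7]
opening: 0.564
```

```bash
python3 - <<'E'
from u import *
from rig import eyes,telemetry
plan((.42,.2,.14,90),(.591,.03,.14,0),(.591,.03,.015,0))
c=eyes.capture("scene")["pixels"]
cv2.imwrite("pics/s3.png",cv2.resize(c[110:330,320:580],None,fx=2.3,fy=2.3,interpolation=cv2.INTER_CUBIC))
E
```

```text
t 11.55 p [0.3654, 0.3066, 0.1085] op 0.0491 F [-0.5  0.3 -1.7]
[[-0.0688, -0.098, -0.0315], [0.005, 0.0014, 1.4331]] rows>=7.7
[[-0.2615, -0.2429, -0.0311], [0.0062, -0.0035, 3.0039]] rows>=16.1
[[-0.261, -0.2432, 0.0939], [0.0062, -0.0035, 3.0039]] rows>=16.1
```

View pics/s3.png

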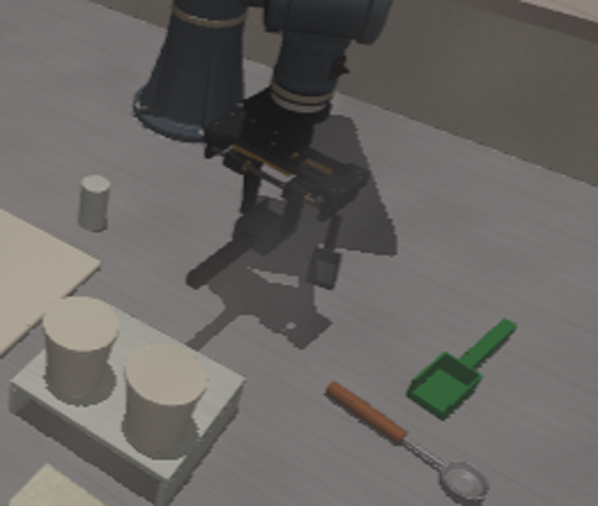

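The scoop is free of the shelf and hanging level, head toward the robot at crop (262,225) and handle end at (190,283). I'll turn it and bring it over the board.

Emit:
servo_tool(
  targets=[
    [[0,0,-0.03],[0,0,0.1]],
    [[-0.01,-0.02,-0.04],[0.001,0,0.28]],
    [[-0.02,-0.03,-0.04],[0.002,0,0.46]],
    [[-0.03,-0.04,-0.04],[0.003,0,0.64]],
    [[-0.04,-0.06,-0.04],[0.003,0,0.82]],
    [[-0.05,-0.075,-0.04],[0.004,0,1.0]],
    [[-0.06,-0.09,-0.04],[0.005,0.001,1.18]],
    [[-0.07,-0.1,-0.04],[0.005,0.001,1.36]],
    [[-0.1,-0.125,-0.035],[0.005,0.001,1.54]],
    [[-0.13,-0.15,-0.035],[0.005,0,1.72]],
    [[-0.16,-0.17,-0.035],[0.005,0,1.9]],
    [[-0.19,-0.19,-0.035],[0.005,0,2.08]],
  ],
)

```text
time_s: 13.1
position: [0.5254, 0.0903, 0.1393]
tcp_rot: [[0.608, 0.794, -0.009], [0.794, -0.608, -0.002], [-0.007, -0.006, -1.0]]
force: [0.5, 0.0, -1.2]
opening: 0.557
```

```bash
python3 - <<'E'
from u import *
plan((.591,.03,.14,0),(.591,.03,.03,0),(.591,.03,.015,0))
E
```

```text
t 13.1 p [0.5254, 0.0903, 0.1393] op 0.0485 F [ 0.5  0.  -1.2]
[[-0.008, 0.0887, -0.0011], [-0.0021, 0.0093, 0.9173]] rows>=4.9
[[-0.0072, 0.0894, 0.1089], [-0.0021, 0.0093, 0.9173]] rows>=4.9
[[-0.0071, 0.0894, 0.1239], [-0.0021, 0.0093, 0.9173]] rows>=4.9
```

Emit:
servo_tool(
  targets=[
    [[-0.002,0.02,-0.001],[0,0.004,0.18]],
    [[-0.004,0.04,-0.001],[-0.001,0.009,0.36]],
    [[-0.005,0.06,-0.001],[-0.002,0.009,0.54]],
    [[-0.006,0.08,-0.001],[-0.002,0.009,0.72]],
    [[-0.008,0.089,-0.001],[-0.002,0.009,0.9]],
    [[-0.007,0.089,0.02],[-0.002,0.009,0.917]],
    [[-0.007,0.089,0.05],[-0.002,0.009,0.917]],
    [[-0.007,0.089,0.08],[-0.002,0.009,0.917]],
    [[-0.007,0.089,0.105],[-0.002,0.009,0.917]],
    [[-0.007,0.089,0.115],[-0.002,0.009,0.917]],
    [[-0.007,0.089,0.121],[-0.002,0.009,0.917]],
    [[-0.007,0.089,0.122],[-0.002,0.009,0.917]],
  ],
)

```text
time_s: 14.6
position: [0.5921, 0.0317, 0.0191]
tcp_rot: [[1.0, 0.007, 0.003], [0.007, -1.0, -0.0], [0.003, 0.0, -1.0]]
force: [0.4, 0.3, -0.6]
opening: 0.561
```

Emit:
servo_tool(
  targets=[
    [[0,0,0.001],[0,0,0]],
    [[0,0,0.002],[0,0,0]],
    [[0,0,0.002],[0,0,0]],
  ],
)

```text
time_s: 14.98
position: [0.5922, 0.0317, 0.0177]
tcp_rot: [[1.0, 0.007, 0.004], [0.007, -1.0, -0.0], [0.004, 0.0, -1.0]]
force: [0.1, -0.4, -1.8]
opening: 0.568
```

Emit:
servo_tool(
  targets=[
    [[0,0,0.002],[0,0,0]],
    [[0,0,0.003],[0,0,0]],
    [[0,0,0.003],[0,0,0]],
  ],
)

```text
time_s: 15.35
position: [0.5921, 0.0317, 0.0146]
tcp_rot: [[1.0, 0.007, 0.004], [0.007, -1.0, -0.0], [0.004, 0.0, -1.0]]
force: [-1.1, 0.1, 3.1]
opening: 0.562
```

Emit:
servo_tool(
  targets=[
    [[0,0,0],[0,0,0]],
    [[0,0,0],[0,0,0]],
    [[0,0,0],[0,0,0]],
    [[0,0,0],[0,0,0]],
    [[0,0,0],[0,0,0]],
    [[0,0,-0.05],[0,0,0]],
    [[0,0,-0.1],[0,0,0]],
    [[-0.08,0,-0.13],[0,0,0]],
    [[-0.13,0,-0.13],[0,0,0]],
    [[-0.13,0,-0.13],[0,0,0]],
  ],
  gripper=0.08,
)

```text
time_s: 16.6
position: [0.4553, 0.0319, 0.1439]
tcp_rot: [[1.0, 0.007, -0.003], [0.007, -1.0, 0.001], [-0.003, -0.001, -1.0]]
force: [0.4, 0.3, 0.1]
opening: 0.918
```

```bash
python3 - <<'E'
from u import *
from rig import eyes,telemetry
plan()
s=telemetry.read_state();w=eyes.capture("wrist");pickle.dump((s,w),open("w3.pkl","wb"))
cv2.imwrite("pics/w3.png",w["pixels"][:280,140:520])
t=eyes.capture("top")["pixels"];cv2.imwrite("pics/t3.png",t)
E
```

```text
t 16.6 p [0.4553, 0.0319, 0.1439] op 0.0798 F [0.4 0.3 0.1]
```

View pics/w3.png

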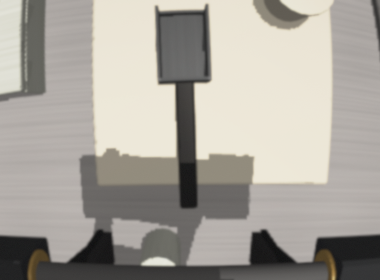

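The scoop lies flat on the board. In the crop its head is at (184,45), the back wall at row 82, and the handle runs to (188,207).

```bash
python3 - <<'E'
from u import *
s,w=pickle.load(open("w3.pkl","rb"))
a=wray(w,s,185+140,83,.038);b=wray(w,s,188.5+140,207,.038)
print("back",a,"end",b,"len",np.linalg.norm(a-b)); 
for u in(158,211):print(wray(w,s,u+140,82,.042))
y=np.degrees(np.arctan2(*(a-b)[[1,0]]));m=a+(b-a)*.5
print(y,m)
plan((*m[:2],.1,y),(*m[:2],.018,y))
E
```

```text
back [0.55700391 0.02951788 0.038     ] end [0.4368294  0.02496611 0.038     ] len 0.12026068136907417
[0.55760917 0.05426613 0.042     ]
[0.55807255 0.00574704 0.042     ]
2.1691171389853516 [0.49691665 0.02724199 0.038     ]
t 16.7 p [0.4608, 0.031, 0.1443] op 0.0802 F [-0.3  0.  -0.6]
[[0.0359, 0.0039, 0.0444], [0.0004, -0.004, -0.0312]] rows>=0.9
[[0.0356, 0.0039, 0.1264], [0.0004, -0.004, -0.0312]] rows>=2.1
```

Emit:
servo_tool(
  targets=[
    [[0.03,0.003,0.03],[0,-0.004,-0.031]],
    [[0.053,0.003,0.07],[0,-0.004,-0.031]],
    [[0.053,0.003,0.11],[0,-0.004,-0.031]],
    [[0.053,0.003,0.127],[0,-0.004,-0.031]],
    [[0.053,0.003,0.127],[0,-0.004,-0.031]],
    [[0.053,0.003,0.127],[0,-0.004,-0.031]],
  ],
  gripper=0.05,
)

```text
time_s: 17.45
position: [0.5168, 0.028, 0.0172]
tcp_rot: [[0.999, 0.038, 0.002], [0.038, -0.999, -0.001], [0.002, 0.001, -1.0]]
force: [0.0, -0.4, -0.4]
opening: 0.579
```

Emit:
servo_tool(
  targets=[
    [[0,0,0],[0,0,0]],
    [[0,0,0],[0,0,0]],
    [[0,0,0],[0,0,0]],
    [[0,0,0],[0,0,0]],
    [[0,0,0],[0,0,0]],
    [[0,0,0],[0,0,0]],
    [[0,0,0],[0,0,0]],
    [[0,0,0],[0,0,0]],
  ],
  gripper=0.0,
)

```text
time_s: 18.45
position: [0.5149, 0.0282, 0.0169]
tcp_rot: [[0.999, 0.038, -0.001], [0.038, -0.999, -0.0], [-0.001, 0.0, -1.0]]
force: [0.9, 0.2, -0.1]
opening: 0.004
```

Emit:
servo_tool(
  targets=[
    [[0,0,-0.01],[0,0,0]],
    [[0,0,-0.03],[0,0,0]],
    [[0,0,-0.06],[0,0,0]],
    [[0,0,-0.09],[0,0,0]],
    [[0,0,-0.12],[0,0,0]],
    [[0,0,-0.12],[0,0,0]],
  ],
)

```text
time_s: 19.2
position: [0.517, 0.028, 0.1397]
tcp_rot: [[0.999, 0.038, 0.006], [0.038, -0.999, -0.001], [0.006, 0.001, -1.0]]
force: [-0.6, -0.3, 0.2]
opening: 0.004
```

```bash
python3 - <<'E'
from u import *
from rig import eyes,telemetry
C=CAR;g=yaw(C[2])@[-.045,0]+C[:2];d=np.degrees(C[2])
plan((*g,.14,d))
s=telemetry.read_state();w=eyes.capture("wrist");pickle.dump((s,w),open("w4.pkl","wb"))
cv2.imwrite("pics/w4.png",w["pixels"][:280,140:520])
E
```

```text
t 19.2 p [0.517, 0.028, 0.1397] op 0.0004 F [-0.6 -0.3  0.2]
[[0.0501, 0.3414, 0.0005], [0.0018, -0.0055, -0.106]] rows>=5.5
```

View pics/w4.png

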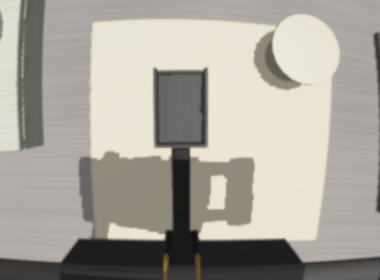

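```bash
python3 - <<'E'
from u import *
s,w=pickle.load(open("w4.pkl","rb"))
print("back handle",wray(w,s,181+140,150,.038),"handle later",wray(w,s,180.5+140,225,.038))
for u in(155,207):print(wray(w,s,u+140,147,.042))
for p in([.559,.03,.038],[.497,.0272,.038],[.437,.025,.038]):print(wproj(w,s,p)-[140,0])
im=w["pixels"]; 
from rig import eyes
t=eyes.capture("top")["pixels"];c=eyes.capture("scene")["pixels"]
t0=cv2.imread("pics/t3.png")
f=lambda i,x,y,W,H,k:cv2.resize(i[y:y+H,x:x+W],None,fx=k,fy=k,interpolation=cv2.INTER_CUBIC)
cv2.imwrite("pics/m.png",np.vstack([np.hstack([f(t0,280,150,80,60,5),f(t,280,150,80,60,5)]),np.hstack([f(c,250,180,160,60,5)])]))
E
```

```text
back handle [0.55637681 0.02995679 0.038     ] handle later [0.48183552 0.02763987 0.038     ]
[0.55885638 0.05407275 0.042     ]
[0.56066456 0.00610148 0.042     ]
[181.06009856 147.22467053]
[181.52273793 210.55645237]
[181.43419007 264.85306066]
```

View pics/m.png

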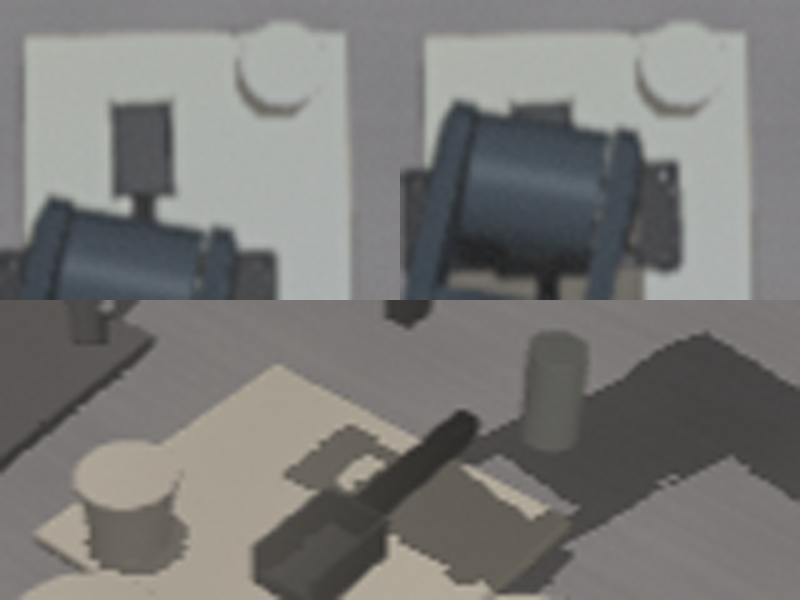

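The scoop has not moved and the jaws shut on nothing. I'll triangulate the handle's true position from the scene and wrist views.

```bash
python3 - <<'E'
from u import *
for n,P in dict(end_top=(.434,.025,.038),mid=(.515,.028,.038),org=(.559,.03,.038),headfrontL=(.634,.058,.024),headfrontR=(.636,.008,.024),boardnear=(.45,.124,.012)).items():
    q=proj("scene",P);print(n,((q-[250,180])*5+[0,300]).round(0))
s,w=pickle.load(open("w3.pkl","rb"));s4,w4=pickle.load(open("w4.pkl","rb"))
# width of the handle in wrist picture, dark run along rows
for nm,W,rows in(("w3",w,(95,110,130,150,170,190,200)),("w4",w4,(155,170,185,200,215,225))):
    g=cv2.cvtColor(W["pixels"],cv2.COLOR_BGR2GRAY)
    S=s if nm=="w3" else s4
    for r in rows:
        x=np.where(g[r,300:345]<60)[0]+300
        if len(x):
            a=wray(W,S,x[0]-.5,r,.038);b=wray(W,S,x[-1]+.5,r,.038);print(nm,r,x[0],x[-1],rd(a[:2]),rd(b[:2]))
E
```

```text
end_top [473. 405.]
mid [400. 464.]
org [359. 499.]
headfrontL [314. 597.]
headfrontR [252. 561.]
boardnear [575. 510.]
w3 95 317 318 [0.5456, 0.0373] [0.5456, 0.0355]
w3 110 317 319 [0.5314, 0.0372] [0.5314, 0.0344]
w3 130 318 333 [0.5125, 0.0362] [0.5126, 0.0212]
w3 150 319 333 [0.4934, 0.0352] [0.4936, 0.0209]
w3 170 320 335 [0.4741, 0.0341] [0.4742, 0.0187]
w3 190 320 336 [0.4542, 0.034] [0.4543, 0.0174]
w3 200 320 336 [0.444, 0.0339] [0.4441, 0.0172]
w4 155 313 319 [0.5514, 0.0377] [0.5516, 0.0312]
w4 170 313 328 [0.537, 0.0373] [0.5376, 0.0221]
w4 185 313 328 [0.5224, 0.0368] [0.523, 0.0215]
w4 200 313 328 [0.5074, 0.0364] [0.508, 0.0208]
w4 215 313 328 [0.4921, 0.0359] [0.4927, 0.0202]
w4 225 313 328 [0.4815, 0.0356] [0.4821, 0.0197]
```

Both views confirm the handle at y 0.029 and z 0.02–0.04, where the jaws should have straddled it. I'll retry a little lower, closing in steps and watching the opening.

Emit:
servo_tool(
  targets=[
    [[0,0,0],[0,-0.004,0]],
    [[0,0,0],[0,-0.004,0]],
    [[0,0,0],[0,-0.004,0]],
    [[0,0,0.01],[0,-0.004,0]],
    [[0,0,0.05],[0,-0.004,0]],
    [[0,0,0.09],[0,-0.004,0]],
    [[0,0,0.115],[0,-0.004,0]],
    [[0,0,0.125],[0,-0.004,0]],
    [[0,0,0.125],[0,-0.004,0]],
  ],
  gripper=0.05,
)

```text
time_s: 20.48
position: [0.5146, 0.0283, 0.0114]
tcp_rot: [[0.999, 0.038, -0.006], [0.038, -0.999, -0.0], [-0.006, -0.0, -1.0]]
force: [0.3, 0.1, -0.9]
opening: 0.576
```

Emit:
servo_tool(
  targets=[
    [[0,0,0],[0,0,0]],
    [[0,0,0],[0,0,0]],
    [[0,0,0],[0,0,0]],
    [[0,0,0],[0,0,0]],
  ],
  gripper=0.022,
)

```text
time_s: 20.98
position: [0.5152, 0.0282, 0.0124]
tcp_rot: [[0.999, 0.038, -0.004], [0.038, -0.999, -0.001], [-0.004, 0.0, -1.0]]
force: [-0.1, -0.2, 0.4]
opening: 0.274
```

Emit:
servo_tool(
  targets=[
    [[0,0,0],[0,0,0]],
    [[0,0,0],[0,0,0]],
  ],
  gripper=0.012,
)

```text
time_s: 21.22
position: [0.515, 0.0282, 0.012]
tcp_rot: [[0.999, 0.038, -0.005], [0.038, -0.999, -0.0], [-0.005, 0.0, -1.0]]
force: [-0.1, -0.2, 0.2]
opening: 0.188
```

```bash
python3 - <<'E'
from u import *
from rig import eyes,telemetry
plan()
c=eyes.capture("scene")["pixels"]
w=eyes.capture("wrist")["pixels"]
f=lambda i,x,y,W,H,k:cv2.resize(i[y:y+H,x:x+W],None,fx=k,fy=k,interpolation=cv2.INTER_CUBIC)
cv2.imwrite("pics/n.png",np.hstack([f(c,270,140,130,120,4),f(w,260,130,120,240,2)]))
E
```

```text
t 21.23 p [0.515, 0.0282, 0.012] op 0.0164 F [-0.1 -0.2  0.2]
```

Emit:
servo_tool(
  targets=[
    [[0,0,0],[0,0,0]],
    [[0,0,0],[0,0,0]],
  ],
)

```text
time_s: 21.58
position: [0.5149, 0.0282, 0.012]
tcp_rot: [[0.999, 0.038, -0.005], [0.038, -0.999, -0.0], [-0.005, 0.0, -1.0]]
force: [0.7, 0.4, 0.6]
opening: 0.187
```

Emit:
servo_tool(
  targets=[
    [[0,0,0],[0,0,0]],
    [[0,0,0],[0,0,0]],
    [[0,0,-0.004],[0,0,0]],
    [[0,0,-0.01],[0,0,0]],
    [[0,0,-0.02],[0,0,0]],
    [[0,0,-0.02],[0,0,0]],
  ],
  gripper=0.008,
)

```text
time_s: 22.32
position: [0.5158, 0.0281, 0.033]
tcp_rot: [[0.999, 0.038, -0.003], [0.038, -0.999, -0.001], [-0.003, 0.001, -1.0]]
force: [0.4, 0.2, -1.4]
opening: 0.183
```

The grip holds with the weight on the wrist (−1.4 N). I'll refine the carrier pose from the earlier wrist picture w1, where plate and nest are in plain view.

```bash
python3 - <<'E'
from u import *
from scipy.optimize import least_squares
w={"intrinsics":np.array([[309.7,0,321.4],[0,309.7,198.7],[0,0,1]]),"T_tool_cam":np.array([[0.0002,-0.9605,-0.2782,0.0759],[1,0.0004,-0.0007,-0.001],[0.0008,-0.2782,0.9605,-0.1867],[0,0,0,1]])}
s={"position":[0.4862,-0.3518,0.1313],"tcp_rot":np.array([[0.405,0.914,0.001],[0.914,-0.405,-0.003],[-0.002,0.002,-1.0]])}
im=cv2.imread("pics/w1.png");g=cv2.cvtColor(im,cv2.COLOR_BGR2GRAY)
mod=[(-.12,.1,.012),(-.12,-.1,.012),(.105,-.1,.012),(-.09,.06,.056)]
P=lambda p,m:wproj(w,s,[*(yaw(p[2])@m[:2]+p[:2]),m[2]])
print("pred",[P(CAR,m).round(1).tolist() for m in mod])
pick=np.array([[278,70],[395,237],[531,132]],np.float32)
sub=cv2.cornerSubPix(g,pick.reshape(-1,1,2).copy(),(6,6),(-1,-1),(3,30,.01)).reshape(-1,2);print("sub",sub)
hc=np.array([321,81.])
r=least_squares(lambda p:np.concatenate([P(p,m)-i for m,i in zip(mod,[*pick,hc])]),CAR);print("fit",r.x,r.fun.round(1))
o=im.copy()
for nm,p,c in(("C",CAR,(0,0,255)),("F",r.x,(0,200,0))):
    for a in[[(-.006,-.03),(.081,-.03),(.081,.03),(-.006,.03)]]:
        q=np.array([P(p,(*b,.042)) for b in a])*1;cv2.polylines(o,[np.int32(q*16)],True,c,1,cv2.LINE_AA,4)
    q=np.array([P(p,m) for m in[(-.12,-.1,.012),(.105,-.1,.012),(.105,.1,.012),(-.12,.1,.012)]]);cv2.polylines(o,[np.int32(q*16)],True,c,1,cv2.LINE_AA,4)
cv2.imwrite("pics/w1o.png",cv2.resize(o[0:250,260:560],None,fx=2.4,fy=2.4,interpolation=cv2.INTER_CUBIC))
C=CAR;g2=yaw(C[2])@[-.043,0]+C[:2];d=np.degrees(C[2])
plan((*g2,.14,d))
E
```

```text
pred [[273.8, 68.0], [377.0, 231.2], [535.9, 130.3], [321.8, 80.6]]
sub [[274.4384    68.668495]
 [394.07443  238.11653 ]
 [533.4333   132.71504 ]]
fit [ 0.62772774 -0.30678994  0.17204049] [ -0.9   2.7 -10.9  -4.3   7.8  -4.3   5.3   3.7]
t 22.32 p [0.5158, 0.0281, 0.033] op 0.0159 F [ 0.4  0.2 -1.4]
[[0.053, 0.3414, -0.1069], [0.0005, 0.0026, -0.1061]] rows>=5.8
```

View pics/w1o.png

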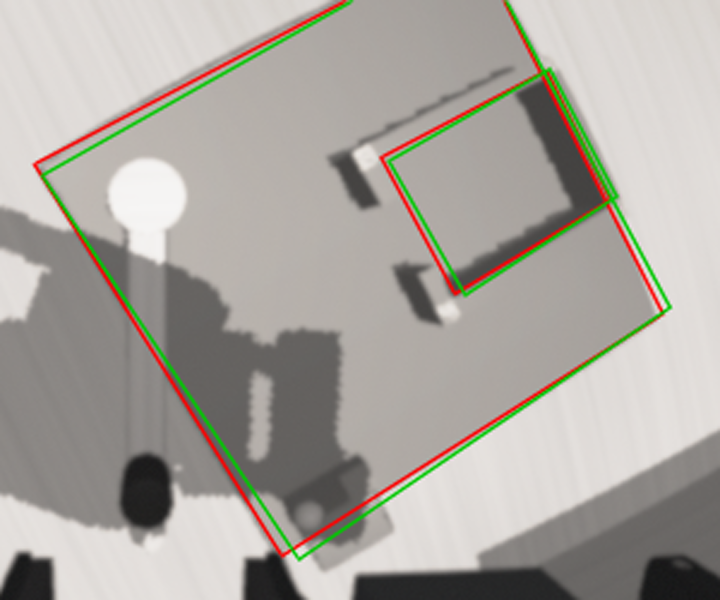

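The red outline (the top-view estimate) fits the plate edges and corners. The green fit was spoiled by mistaking the ball block for a corner. I'll check the near-wall blocks and slot numerically, then carry on.

```bash
python3 - <<'E'
from u import *
w={"intrinsics":np.array([[309.7,0,321.4],[0,309.7,198.7],[0,0,1]]),"T_tool_cam":np.array([[0.0002,-0.9605,-0.2782,0.0759],[1,0.0004,-0.0007,-0.001],[0.0008,-0.2782,0.9605,-0.1867],[0,0,0,1]])}
s={"position":[0.4862,-0.3518,0.1313],"tcp_rot":np.array([[0.405,0.914,0.001],[0.914,-0.405,-0.003],[-0.002,0.002,-1.0]])}
for x in(-.014,-.006,.081,.089):
  for y in(.038,.03,.015,-.015,-.03,-.038):
    print(x,y,[((wproj(w,s,[*(yaw(CAR[2])@[x,y]+CAR[:2]),z])-[260,0])*2.4).round(0).tolist() for z in(.012,.042)])
E
```

```text
-0.014 0.038 [[333.0, 158.0], [352.0, 148.0]]
-0.014 0.03 [[343.0, 175.0], [363.0, 166.0]]
-0.014 0.015 [[361.0, 206.0], [383.0, 200.0]]
-0.014 -0.015 [[395.0, 268.0], [420.0, 269.0]]
-0.014 -0.03 [[412.0, 298.0], [438.0, 303.0]]
-0.014 -0.038 [[420.0, 315.0], [447.0, 320.0]]
-0.006 0.038 [[349.0, 149.0], [369.0, 138.0]]
-0.006 0.03 [[358.0, 166.0], [380.0, 156.0]]
-0.006 0.015 [[376.0, 197.0], [400.0, 191.0]]
-0.006 -0.015 [[411.0, 259.0], [437.0, 259.0]]
-0.006 -0.03 [[427.0, 289.0], [454.0, 293.0]]
-0.006 -0.038 [[435.0, 306.0], [463.0, 311.0]]
0.081 0.038 [[504.0, 68.0], [536.0, 52.0]]
0.081 0.03 [[513.0, 83.0], [545.0, 70.0]]
0.081 0.015 [[529.0, 113.0], [563.0, 102.0]]
0.081 -0.015 [[559.0, 172.0], [595.0, 167.0]]
0.081 -0.03 [[574.0, 202.0], [610.0, 199.0]]
0.081 -0.038 [[581.0, 218.0], [617.0, 216.0]]
0.089 0.038 [[517.0, 62.0], [549.0, 46.0]]
0.089 0.03 [[526.0, 77.0], [559.0, 63.0]]
0.089 0.015 [[542.0, 106.0], [576.0, 95.0]]
0.089 -0.015 [[572.0, 165.0], [608.0, 159.0]]
0.089 -0.03 [[586.0, 195.0], [622.0, 191.0]]
0.089 -0.038 [[593.0, 210.0], [629.0, 208.0]]
```

Emit:
servo_tool(
  targets=[
    [[0,0,-0.05],[0,0.002,0]],
    [[0,0.02,-0.107],[0,0.002,-0.02]],
    [[0.01,0.07,-0.107],[0,0.002,-0.04]],
    [[0.02,0.12,-0.107],[0,0.002,-0.06]],
    [[0.03,0.17,-0.107],[0,0.002,-0.08]],
    [[0.04,0.22,-0.107],[0,0.002,-0.1]],
    [[0.05,0.27,-0.107],[0,0.002,-0.106]],
    [[0.053,0.31,-0.107],[0,0.002,-0.106]],
    [[0.053,0.335,-0.107],[0,0.002,-0.106]],
    [[0.053,0.341,-0.107],[0,0.002,-0.106]],
    [[0.053,0.341,-0.107],[0,0.002,-0.106]],
  ],
)

```text
time_s: 23.7
position: [0.5808, -0.3093, 0.1385]
tcp_rot: [[0.99, 0.143, -0.004], [0.143, -0.99, 0.001], [-0.004, -0.002, -1.0]]
force: [0.1, -0.4, -2.4]
opening: 0.185
```

```bash
python3 - <<'E'
from u import *
from rig import eyes,telemetry
s=telemetry.read_state();w=eyes.capture("wrist");pickle.dump((s,w),open("w5.pkl","wb"))
g=cv2.cvtColor(w["pixels"],cv2.COLOR_BGR2GRAY)
a=np.arctan2(s["tcp_rot"][1][0],s["tcp_rot"][0][0]);p=np.array(s["position"])
X=lambda m:wproj(w,s,[*(yaw(a)@(np.array(m[:2])+[.043,0])+p[:2]),p[2]+m[2]])
for m in[(0,-.025,.03),(0,.025,.03),(.075,-.025,.012),(.075,.025,.012),(-.02,-.009,.026),(-.02,.009,.026)]:print(m,X(m).round(1))
for r in range(60,215,10):print(r,(g[r,280:370:3]).tolist())
print("col",g[40:220:3,321].tolist())
g2=yaw(CAR[2])@[-.043,0]+CAR[:2];d=np.degrees(CAR[2])
plan((*g2,.06,d),(*g2,.014,d))
E
```

```text
(0, -0.025, 0.03) [370.3 174.4]
(0, 0.025, 0.03) [274.1 174.3]
(0.075, -0.025, 0.012) [367.   37.8]
(0.075, 0.025, 0.012) [277.3  37.7]
(-0.02, -0.009, 0.026) [338.6 208.6]
(-0.02, 0.009, 0.026) [305.7 208.6]
60 [42, 56, 96, 99, 99, 98, 99, 100, 102, 102, 100, 102, 102, 104, 103, 101, 102, 102, 103, 103, 103, 105, 103, 102, 99, 67, 50, 42, 90, 99]
70 [43, 56, 99, 101, 101, 100, 101, 103, 103, 103, 102, 104, 104, 105, 105, 102, 104, 104, 104, 105, 105, 107, 105, 104, 92, 57, 44, 41, 88, 101]
80 [43, 59, 101, 103, 101, 100, 103, 105, 105, 106, 104, 106, 106, 108, 107, 105, 105, 105, 106, 107, 105, 109, 108, 107, 104, 67, 44, 40, 89, 102]
90 [41, 56, 102, 103, 102, 102, 103, 106, 107, 107, 105, 108, 108, 109, 107, 106, 107, 107, 109, 108, 108, 111, 110, 108, 101, 59, 45, 40, 92, 104]
100 [43, 55, 101, 105, 104, 104, 106, 107, 108, 108, 107, 109, 109, 111, 109, 107, 109, 109, 110, 110, 110, 113, 112, 111, 108, 75, 46, 40, 89, 104]
110 [44, 53, 103, 105, 104, 105, 107, 109, 109, 109, 108, 109, 110, 112, 111, 109, 110, 111, 112, 111, 111, 114, 114, 111, 107, 60, 46, 40, 88, 105]
120 [44, 5
[... 1132 characters left out ...]
, 76, 77, 68, 27, 27, 25, 28, 26, 26, 26, 27, 26, 26, 52, 77, 76, 76, 77, 82, 125, 133, 133, 127, 78]
210 [75, 76, 75, 76, 76, 76, 75, 77, 70, 29, 26, 24, 27, 27, 27, 27, 27, 27, 25, 51, 76, 76, 75, 75, 76, 76, 75, 75, 76, 76]
col [99, 69, 63, 101, 101, 103, 104, 104, 105, 105, 105, 106, 107, 106, 108, 108, 108, 108, 109, 110, 110, 110, 110, 111, 112, 111, 112, 112, 112, 113, 113, 113, 114, 113, 113, 113, 113, 113, 112, 97, 44, 58, 101, 90, 47, 63, 64, 63, 63, 58, 29, 28, 25, 27, 30, 27, 27, 27, 28, 27]
t 23.75 p [0.5809, -0.3087, 0.1386] op 0.0161 F [-0.   0.4 -1.1]
[[0.001, 0.0026, 0.0786], [-0.0019, 0.0036, 0.0008]] rows>=1.3
[[0.0011, 0.0027, 0.1246], [-0.0019, 0.0036, 0.0008]] rows>=2.0
```

The head and handle in the grip lie within about 2 mm of prediction. I'll lower it into the nest.

Emit:
servo_tool(
  targets=[
    [[0.001,0.003,0.02],[-0.002,0.004,0]],
    [[0.001,0.003,0.05],[-0.002,0.004,0]],
    [[0.001,0.003,0.075],[-0.002,0.004,0]],
    [[0.001,0.003,0.09],[-0.002,0.004,0]],
    [[0.001,0.003,0.1],[-0.002,0.004,0]],
    [[0.001,0.003,0.1],[-0.002,0.004,0]],
  ],
)

```text
time_s: 24.5
position: [0.5825, -0.3127, 0.0385]
tcp_rot: [[0.99, 0.144, 0.001], [0.144, -0.99, -0.001], [0.001, 0.001, -1.0]]
force: [0.1, -0.6, -1.3]
opening: 0.182
```

Emit:
servo_tool(
  targets=[
    [[0,0,0.006],[0,0,0]],
    [[0,0,0.012],[0,0,0]],
    [[0,0,0.018],[0,0,0]],
    [[0,0,0.022],[0,0,0]],
    [[0,0,0.022],[0,0,0]],
  ],
)

```text
time_s: 25.12
position: [0.5823, -0.3132, 0.0163]
tcp_rot: [[0.99, 0.143, 0.001], [0.143, -0.99, -0.001], [0.001, 0.001, -1.0]]
force: [-0.2, -0.1, -1.5]
opening: 0.187
```

```bash
python3 - <<'E'
from u import *
g2=yaw(CAR[2])@[-.043,0]+CAR[:2];d=np.degrees(CAR[2])
plan((*g2,.014,d))
E
```

```text
t 25.12 p [0.5823, -0.3132, 0.0163] op 0.0162 F [-0.2 -0.1 -1.5]
[[-0.0001, -0.0023, 0.0023], [0.0013, -0.0008, -0.0002]] rows>=0.1
```

Emit:
servo_tool(
  targets=[
    [[0,-0.002,0.001],[0,0,0]],
    [[0,-0.002,0.003],[0,0,0]],
    [[0,-0.002,0.003],[0,0,0]],
  ],
)

```text
time_s: 25.5
position: [0.5824, -0.3114, 0.0138]
tcp_rot: [[0.99, 0.143, 0.002], [0.143, -0.99, -0.002], [0.001, 0.002, -1.0]]
force: [-0.3, 0.5, -0.9]
opening: 0.187
```

Emit:
servo_tool(
  targets=[
    [[0,0,0],[0,0,0]],
    [[0,0,0],[0,0,0]],
    [[0,0,0],[0,0,0]],
    [[0,0,0],[0,0,0]],
    [[0,0,0],[0,0,0]],
    [[0,0,-0.04],[0,0,0]],
    [[0,0,-0.09],[0,0,0]],
    [[0,0,-0.13],[0,0,0]],
    [[0,0,-0.13],[0,0,0]],
    [[0,0,-0.13],[0,0,0]],
  ],
  gripper=0.045,
)

```text
time_s: 26.75
position: [0.5815, -0.3107, 0.1432]
tcp_rot: [[0.99, 0.143, 0.0], [0.143, -0.99, -0.001], [0.0, 0.001, -1.0]]
force: [-0.4, 0.4, -0.3]
opening: 0.516
```

```bash
python3 - <<'E'
from u import *
from rig import eyes,telemetry
plan()
s=telemetry.read_state();w=eyes.capture("wrist");pickle.dump((s,w),open("w6.pkl","wb"))
g=cv2.cvtColor(w["pixels"],cv2.COLOR_BGR2GRAY)
P=lambda m:wproj(w,s,[*(yaw(CAR[2])@m[:2]+CAR[:2]),m[2]])
for m in[(0,-.025,.042),(0,.025,.042),(.075,-.025,.024),(.075,.025,.024),(-.02,-.009,.038),(-.02,.009,.038),(-.006,0,.042),(.081,0,.042)]:print(m,P(m).round(1))
print("col 321 rows40..",g[30:230:2,321].tolist())
for r in(80,110,140,190,200,205):print(r,g[r,280:370:2].tolist())
t=eyes.capture("top")["pixels"];cv2.imwrite("pics/t6.png",t)
q=[knob(th,.085)[:3] for th in(1.2,1.3,1.4,1.5)];print([proj("top",x).round(1).tolist() for x in q])
gt=cv2.cvtColor(t,cv2.COLOR_BGR2GRAY)
print(gt[190:225,370:420].min(),)
for r in range(196,226,2):print(r,gt[r,370:416:2].tolist())
E
```

```text
t 26.75 p [0.5815, -0.3107, 0.1432] op 0.0449 F [-0.4  0.4 -0.3]
(0, -0.025, 0.042) [348.8 145.5]
(0, 0.025, 0.042) [295.2 145.4]
(0.075, -0.025, 0.024) [347.7  68.2]
(0.075, 0.025, 0.024) [296.2  68.1]
(-0.02, -0.009, 0.038) [331.4 165.6]
(-0.02, 0.009, 0.038) [312.6 165.7]
(-0.006, 0, 0.042) [322.  151.7]
(0.081, 0, 0.042) [322.   58.9]
col 321 rows40.. [179, 178, 175, 180, 177, 181, 174, 138, 135, 139, 139, 144, 154, 156, 157, 143, 77, 58, 104, 106, 82, 101, 109, 110, 109, 110, 110, 111, 111, 112, 111, 112, 112, 112, 112, 112, 112, 112, 112, 112, 111, 111, 111, 112, 112, 113, 112, 112, 112, 112, 112, 112, 111, 111, 93, 65, 95, 74, 54, 64, 64, 64, 63, 62, 63, 57, 35, 27, 28, 26, 27, 26, 29, 24, 27, 26, 27, 27, 27, 27, 26, 26, 26, 27, 25, 26, 25, 27, 25, 26, 27, 25, 25, 27, 25, 25, 26, 25, 25, 26]
80 [136, 143, 153, 154, 155, 144, 88, 85, 96, 71, 92, 105, 106, 106, 107, 107, 109, 108, 107, 110, 109, 110, 108, 108, 109, 110, 110, 110, 110, 109, 98, 67, 50, 88, 112, 114, 79, 63, 98, 152, 161, 161, 158, 144, 140]
110 [136, 143, 153, 154, 155, 143, 86, 92, 102, 76, 87, 108, 107, 106, 10
[... 1757 characters left out ...]
 72]
212 [48, 54, 58, 60, 61, 62, 61, 62, 63, 64, 63, 63, 61, 62, 64, 64, 65, 64, 60, 60, 57, 67, 110]
214 [50, 54, 59, 60, 60, 61, 61, 63, 62, 63, 64, 64, 61, 64, 63, 62, 63, 63, 60, 56, 64, 108, 132]
216 [55, 56, 57, 58, 60, 62, 62, 61, 64, 65, 62, 60, 62, 62, 63, 65, 62, 61, 61, 65, 127, 132, 131]
218 [54, 58, 59, 62, 61, 62, 62, 61, 61, 62, 63, 62, 64, 63, 63, 62, 61, 62, 57, 84, 130, 128, 131]
220 [60, 56, 59, 59, 62, 61, 62, 61, 62, 62, 61, 62, 59, 61, 64, 63, 65, 60, 61, 109, 84, 116, 130]
222 [61, 57, 55, 61, 62, 61, 63, 62, 61, 60, 63, 64, 62, 64, 64, 62, 63, 61, 55, 55, 80, 130, 129]
224 [64, 61, 62, 56, 57, 63, 61, 61, 62, 62, 61, 62, 63, 60, 64, 65, 62, 61, 50, 57, 127, 133, 133]
```

The scoop sits in the nest. The handle is centred at column 322 and the back and front walls are at rows 143 and 70, within about 2 mm of prediction. Next I'll go above the knob and locate it with the wrist camera.

```bash
python3 -c "
from u import *
plan(knob(1.28,.13))"
```

```text
t 26.85 p [0.581, -0.3103, 0.142] op 0.0449 F [-0.7  0.   0.1]
[[-0.1419, -0.0305, 0.0122], [-0.0009, 0.0011, -0.2909]] rows>=2.3
```

Emit:
servo_tool(
  targets=[
    [[-0.05,-0.01,0.005],[0,0,-0.12]],
    [[-0.1,-0.02,0.01],[0,0,-0.24]],
    [[-0.142,-0.03,0.012],[-0.001,0.001,-0.291]],
    [[-0.142,-0.03,0.012],[-0.001,0.001,-0.291]],
    [[-0.142,-0.03,0.012],[-0.001,0.001,-0.291]],
  ],
)

```text
time_s: 27.48
position: [0.4378, -0.3023, 0.131]
tcp_rot: [[0.907, 0.42, 0.003], [0.42, -0.907, -0.002], [0.002, 0.003, -1.0]]
force: [0.6, -0.9, 0.2]
opening: 0.517
```

```bash
python3 - <<'E'
from u import *
from rig import eyes,telemetry
plan()
s=telemetry.read_state();w=eyes.capture("wrist");pickle.dump((s,w),open("w7.pkl","wb"))
g=cv2.cvtColor(w["pixels"],cv2.COLOR_BGR2GRAY)
n,l,st,c=cv2.connectedComponentsWithStats((g[:235]<45).astype(np.uint8))
for i in range(1,n):
    if st[i,4]>60:print(st[i],c[i].round(1))
for th in(1.1,1.2,1.3,1.4):
    k=knob(th,.074);print(th,wproj(w,s,k[:3]).round(1))
E
```

```text
t 27.48 p [0.4378, -0.3023, 0.131] op 0.045 F [ 0.6 -0.9  0.2]
[429   0   9  19  86] [432.9   8.4]
[363   6  70 130 791] [393.3  50.9]
[305 193  21  29 496] [315.4 207.3]
1.1 [340.8 203.1]
1.2 [328.8 204.7]
1.3 [316.7 205. ]
1.4 [304.6 204.2]
```

```bash
python3 - <<'E'
from u import *
plan(knob(1.3,.064),*[knob(t,.064) for t in(1.15,1.,.85,.7,.55,.4,.3)])
E
```

```text
t 27.52 p [0.4384, -0.3025, 0.1312] op 0.0454 F [-0.3 -0.4  0. ]
[[-0.0013, -0.0051, 0.0672], [0.004, -0.0021, 0.0199]] rows>=1.1
[[-0.0004, 0.0099, 0.0673], [0.0042, -0.0018, -0.1301]] rows>=1.1
[[0.0026, 0.0245, 0.0673], [0.0043, -0.0015, -0.2801]] rows>=1.5
[[0.0078, 0.0386, 0.0674], [0.0044, -0.0012, -0.4301]] rows>=2.3
[[0.0151, 0.0517, 0.0675], [0.0045, -0.0008, -0.5801]] rows>=3.1
[[0.0242, 0.0636, 0.0675], [0.0046, -0.0005, -0.7301]] rows>=3.9
[[0.035, 0.074, 0.0676], [0.0047, -0.0002, -0.8801]] rows>=4.7
[[0.043, 0.08, 0.0676], [0.0047, 0.0001, -0.9801]] rows>=5.2
```

Emit:
servo_tool(
  targets=[
    [[-0.001,-0.005,0.03],[0.004,-0.002,0.02]],
    [[-0.001,-0.005,0.067],[0.004,-0.002,0.02]],
    [[-0.001,-0.005,0.067],[0.004,-0.002,0.02]],
    [[-0.001,0.002,0.067],[0.004,-0.002,-0.055]],
    [[0,0.01,0.067],[0.004,-0.002,-0.13]],
    [[0.003,0.0245,0.067],[0.004,-0.001,-0.28]],
    [[0.008,0.0385,0.067],[0.004,-0.001,-0.43]],
    [[0.015,0.0515,0.067],[0.004,0,-0.58]],
    [[0.024,0.0635,0.067],[0.004,0,-0.73]],
    [[0.035,0.074,0.067],[0.004,0,-0.88]],
    [[0.043,0.08,0.067],[0.004,0,-0.98]],
    [[0.043,0.08,0.067],[0.004,0,-0.98]],
  ],
  gripper=0.03,
)

```text
time_s: 29.02
position: [0.5121, -0.3574, 0.0663]
tcp_rot: [[0.155, 0.988, 0.002], [0.988, -0.155, -0.002], [-0.002, 0.003, -1.0]]
force: [-0.2, -0.2, -0.2]
opening: 0.344
```

```bash
python3 - <<'E'
from u import *
plan(*[knob(t,.064) for t in(.2,.1,.0,-.05,-.1,-.15)])
E
```

```text
t 29.02 p [0.5121, -0.3574, 0.0663] op 0.03 F [-0.2 -0.2 -0.2]
[[0.0006, 0.0091, 0.0023], [0.0025, 0.0021, -0.1]] rows>=0.5
[[0.0021, 0.019, 0.0023], [0.0024, 0.0023, -0.2]] rows>=1.1
[[0.0046, 0.0287, 0.0024], [0.0023, 0.0024, -0.3]] rows>=1.6
[[0.0062, 0.0334, 0.0024], [0.0022, 0.0024, -0.35]] rows>=1.9
[[0.008, 0.0381, 0.0024], [0.0022, 0.0025, -0.4]] rows>=2.1
[[0.0101, 0.0426, 0.0024], [0.0021, 0.0026, -0.45]] rows>=2.4
```

Emit:
servo_tool(
  targets=[
    [[0.001,0.009,0.002],[0.002,0.002,-0.1]],
    [[0.002,0.019,0.002],[0.002,0.002,-0.2]],
    [[0.004,0.026,0.002],[0.002,0.002,-0.27]],
    [[0.005,0.03,0.002],[0.002,0.002,-0.3]],
    [[0.005,0.033,0.002],[0.002,0.002,-0.3]],
    [[0.005,0.033,0.002],[0.002,0.002,-0.3]],
  ],
)

```text
time_s: 29.78
position: [0.5379, -0.3564, 0.0632]
tcp_rot: [[-0.143, 0.99, -0.013], [0.99, 0.143, 0.004], [0.006, -0.013, -1.0]]
force: [-11.0, -1.5, 4.0]
opening: 0.348
```

Emit:
servo_tool(
  targets=[
    [[0,0.002,0],[0,0,0]],
    [[0,0.004,0],[0,0,0]],
    [[0,0.004,0],[0,0,0]],
  ],
)

```text
time_s: 30.15
position: [0.5465, -0.3563, 0.0634]
tcp_rot: [[-0.143, 0.99, -0.004], [0.99, 0.143, 0.002], [0.002, -0.004, -1.0]]
force: [-4.6, -1.3, 2.6]
opening: 0.342
```

Emit:
servo_tool(
  targets=[
    [[0,0.002,0],[0,0,0]],
    [[0,0.003,0],[0,0,0]],
    [[0,0.003,0],[0,0,0]],
  ],
)

```text
time_s: 30.52
position: [0.5468, -0.3562, 0.0632]
tcp_rot: [[-0.145, 0.989, -0.01], [0.989, 0.145, 0.002], [0.003, -0.009, -1.0]]
force: [-9.7, -3.3, 3.9]
opening: 0.345
```

Emit:
servo_tool(
  targets=[
    [[0,0.001,0],[0,0,0]],
    [[0,0.002,0],[0,0,0]],
    [[0,0.003,0],[0,0,0]],
    [[0,0.003,0],[0,0,0]],
  ],
)

```text
time_s: 31.02
position: [0.547, -0.3561, 0.0631]
tcp_rot: [[-0.146, 0.989, -0.015], [0.989, 0.146, 0.002], [0.004, -0.015, -1.0]]
force: [-16.2, -4.2, 7.0]
opening: 0.35
```

The bar is against its stop, since the force rose to 16 N with no further movement. I'll back off, lift away and check.

Emit:
servo_tool(
  targets=[
    [[0,-0.006,0],[0,0,0]],
    [[0,-0.011,0],[0,0,0]],
    [[0,-0.011,0],[0,0,0]],
    [[0,-0.011,-0.02],[0,0,0]],
    [[0,-0.011,-0.06],[0,0,0]],
    [[0,-0.011,-0.11],[0,0,0]],
    [[-0.02,-0.011,-0.14],[0,0,0]],
    [[-0.02,-0.011,-0.14],[0,0,0]],
  ],
)

```text
time_s: 32.02
position: [0.5484, -0.3792, 0.2062]
tcp_rot: [[-0.143, 0.99, 0.005], [0.99, 0.143, -0.004], [-0.005, 0.004, -1.0]]
force: [-0.6, 0.3, 0.4]
opening: 0.341
```

```bash
python3 - <<'E'
from u import *
from rig import eyes,telemetry
plan()
s=telemetry.read_state();w=eyes.capture("wrist")
g=cv2.cvtColor(w["pixels"],cv2.COLOR_BGR2GRAY)
n,l,st,c=cv2.connectedComponentsWithStats((g[:235]<45).astype(np.uint8))
for i in range(1,n):
    if st[i,4]>60:print(st[i],c[i].round(1))
for th in(-.1,-.05,0.,.05,.1,.13):print(th,wproj(w,s,knob(th,.074)[:3]).round(1))
hh=knob(0,.056,0.)[:3];print("hinge",wproj(w,s,hh).round(1))
P=lambda m:wproj(w,s,[*(yaw(CAR[2])@m[:2]+CAR[:2]),m[2]])
for m in[(0,-.025,.042),(0,.025,.042),(.075,-.025,.024),(.075,.025,.024),(-.125,-.009,.038),(-.125,.009,.038)]:print(m,P(m).round(1))
# bar edges: bright strip centre at rows between hinge and knob
for r in(100,115,130,145):
    x=np.where(g[r,290:350]>0)[0];print(r,g[r,285:360:3].tolist())
t=eyes.capture("top")["pixels"];t0=D["top"]["pixels"]
for nm,p in dict(pot=(335,163),bottle=(346,128),tuba=(309,127),shaker=(302,235),tubb=(221,152),tubc=(251,152),spoon=(180,212),clam=(472,221)).items():
    a=t0[p[1]-14:p[1]+14,p[0]-14:p[0]+14];b=t[p[1]-20:p[1]+20,p[0]-20:p[0]+20]
    R=cv2.matchTemplate(b,a,cv2.TM_CCOEFF_NORMED);_,v,_,L=cv2.minMaxLoc(R);print(nm,round(v,2),np.array(L)-6)
E
```

```text
t 32.02 p [0.5484, -0.3792, 0.2062] op 0.0297 F [-0.6  0.3  0.4]
[291 116  18  14 226] [300.  123.1]
[325 116  43  14 526] [343.8 122.9]
[376 126  21   7  79] [387.4 128.4]
[308 154  16  18 232] [315.9 162.9]
[  0 215  77  20 854] [ 27.3 227.5]
-0.1 [327.9 162.3]
-0.05 [323.1 162.6]
0.0 [318.3 162.8]
0.05 [313.5 162.7]
0.1 [308.7 162.3]
0.13 [305.9 162. ]
hinge [318.3  68.7]
(0, -0.025, 0.042) [396.4 146.1]
(0, 0.025, 0.042) [397.6 103. ]
(0.075, -0.025, 0.024) [449.3 146.5]
(0.075, 0.025, 0.024) [451.3 107.1]
(-0.125, -0.009, 0.038) [287.9 131.1]
(-0.125, 0.009, 0.038) [287.7 115.4]
100 [209, 211, 199, 154, 170, 169, 169, 169, 166, 219, 218, 160, 153, 95, 92, 92, 92, 92, 92, 92, 125, 164, 166, 164, 165]
115 [212, 208, 164, 85, 74, 67, 64, 63, 72, 123, 128, 126, 125, 71, 62, 63, 63, 64, 64, 63, 62, 61, 60, 63, 69]
130 [126, 121, 78, 51, 53, 53, 54, 54, 67, 123, 128, 126, 124, 68, 61, 61, 61, 60, 60, 59, 58, 58, 57, 56, 54]
145 [125, 127, 122, 88, 90, 90, 90, 91, 94, 124, 126, 125, 122, 92, 90, 90, 90, 90, 90, 90, 90, 91, 90, 99, 147]
pot 1.0 [0 0]
bottle 1.0 [0 0]
tuba 1.0 [0 0]
shaker 0.52 [0 0]
tubb 1.0 [0 0]
tubc 1.0 [0 0]
spoon 1.0 [0 0]
clam 0.6 [2 0]
```

```bash
python3 - <<'E'
from u import *
from rig import eyes,telemetry,order
s=telemetry.read_state();w=eyes.capture("wrist");g=cv2.cvtColor(w["pixels"],cv2.COLOR_BGR2GRAY).astype(float)
L=[]
for r in range(134,150):
    d=np.diff(g[r,300:335]);a=np.clip(d[:17],0,None);b=np.clip(-d[17:],0,None)
    L.append((r,a@np.arange(17)/a.sum()+300.5,b@np.arange(17,34)/b.sum()+300.5))
for r in range(104,114):
    d=np.diff(g[r,300:335]);b=np.clip(-d[17:],0,None);L.append((r,np.nan,b@np.arange(17,34)/b.sum()+300.5))
L=np.array(L);q=[wray(w,s,u,r,.056)[:2] for r,_,u in L]
q=np.array(q);v=np.linalg.svd(q-q.mean(0))[2][0];v=v*np.sign(-v[1])
d=yaw(-CAR[2])@v;print("bar theta",np.arctan2(-d[0],-d[1]))
print("F",np.round(s["force"],1));order.hand_in()
E
```

```text
bar theta -0.028105107127107485
F [-0.5  1.6 -0. ]
the job is handed in; nothing more can be done
```

I did all three steps and handed the job in at about 32 s of the 72 s. The hand-in gives no verdict.

1. **Scoop out and onto the board:** I swung the keeper open to about 1.3 rad first. Then I pulled the scoop out by its head, turned it and laid it flat on the board.
2. **Scoop into the carrier:** I took it up again by the handle and lowered it into the nest. It met no resistance on the way down, and I let go.
3. **Keeper shut:** I pushed the bar past its ball onto its stop, then lifted the arm clear.

**Failed tries:**
- My first grip on the head slipped and dragged the scoop about 8 mm. Waiting longer with the jaws commanded fully shut fixed it.
- My first grip on the handle closed on nothing, for a reason I did not find. A slightly lower grip, closed in steps, held.

**Last checks:**
- **Scoop:** after I let go it was centred across the nest and within about 2 mm of the target along it. I did not measure it again after shutting the bar.
- **Keeper:** it snapped over the ball, then the push rose to 16 N with almost no movement. The two angle readings disagree: +0.025 rad from the knob and −0.028 rad from the bar edge. They average near zero, but each is close to the 0.03 limit, so I relied on the snap and the stop.
- **Other things:** in the top view the sauce pot, bottle, all three tubs and the spoon had not moved. The shaker and takeaway box matched poorly (0.52 and 0.6), showing offsets of 0 and 2 pixels (about 8 mm). I put that down to the arm or its shadow, but did not confirm it.

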